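# Lay out the tart-making board

### The arm

A 6-joint arm with a two-finger parallel gripper is mounted at the origin on the work surface; the furniture and walls round the work are solid. World frame = base frame: x ahead of the robot, y to its left, z up, the work surface at z = 0. Lengths are in m, angles in rad, forces in N, time in s.
With the tool pointing down it reaches from about 0.375 to 0.9 m from the base axis. Payload 3.1 kg.
Tool frame: the origin (TCP) lies at the centre of the arm's flange, where the gripper is bolted on; the fingertips stand 182 mm ahead of it and the grasp point (between the pads) lies 164 mm ahead of it; z points along the fingers, y is the line along which they close (so a half turn about z gives the same grasp; the last joint's range is limited). The gripper opens to 87 mm and grips with 3 to 60 N. Pads are 19 mm wide; open, the fingers measure 117 mm over their backs; the gripper's body (75 mm by 190 mm) begins 51 mm behind the grasp point.
Start: joints at [-1.411, 0.527, 1.433, -0, 1.181, -0.178], TCP at [0.208, -0.589, 0.405] pointing down, gripper open.
Joint ranges: [-3.08, 3.08], [-0.75, 2.2], [0.22, 2.44], [-1.43, 4.57], [0, 2.65], [-2.85, 2.85]. Speed limits (rad/s): [2.79, 2.79, 3.14, 3.14, 3.14, 3.14].

### API

Orientations are given as a unit quaternion [x, y, z, w].
In Python, from cell import manip gives the robot as it stands.
- The arm moves only by the tool arm_command, never from a script. Its argument "motion" is a list of rows, each an object of numbers: "fingers": the opening, from -1 (shut) to 1 (fully open); "x", "y", "z": the shift along the tool's x, y, z in cm; "ax", "ay", "az": the turn, a rotation vector about the tool's x, y, z in degrees. In form: [{"fingers": .., "x": .., "y": .., "z": .., "ax": .., "ay": .., "az": ..}, ...]. A call has exactly 5 rows; each row is the pose to reach, as a shift and turn from the pose commanded when the call began, along the tool's axes at that moment; what a row does not reach only later rows make up. A row lasts 1/8 s, in which the tool goes at most 62.5 mm and 10.7 degrees, less where a joint would pass 70% of its speed; a pose out of reach is approached as far as the arm can. A call with a gripper value outside its range is refused whole. The fingers move at their own pace and stop on an object; "newtons" is the grip in N (left out, the last holds). Time passes only in rows, so rows that repeat a pose let the fingers close, or fill a call up. It gives the time, the measured TCP pose, the force, the opening and the grip force at its end, in the units of the state.
- manip.state(): the state, without advancing time (a new reading comes with each control period).
- manip.read_camera(name): name is "scene" or "side" or "wrist"; returns (picture, depth): 480x640x3 uint8, red, green, blue; 480x640 float32, m along the optical axis (not along the pixel's ray), 0 where there is no reading.
- manip.camera_model(name): a dict with "vfov" (degrees; the focal length in pixels is half the picture's height over the tangent of half this angle, whatever the lens; pixels are square), "cx", "cy" (the principal point, pixels), "xyz" and "rotation" of the camera in the world; the wrist camera has in their place "tool_from_camera" (4x4, takes a point from camera to tool coordinates, whose origin is the TCP and whose axes are the flange's). Camera axes: x right, y down, z forward; pixel columns grow to the right and rows downward; lengths in m; the calibration is good to about 2 mm. A picture is of the moment at which its call begins: read the wrist's pose just before it. camera_model takes no time and is no camera call.
- manip.finish_job(): hands the job in; it is judged then, once.
Trained networks look in the newest picture that a camera, given by its name, has taken for a name from the list of things; names that differ only in an ending like _2 or _b are one class to them, and where a whole thing is asked for, a point or a joint stands for the part that bears it (a point fixed in the world has none). Each returns a list of dicts, best first, with "conf" (0 to 1); they miss things now and then, are a little off and sometimes report something else, mostly with a low value. They report only what shows in the picture. A call takes as long as a camera call. They do not tell look-alikes from the thing itself.
- manip.boxes_of(camera, thing): "at" ([x, y, z] in m, in world coordinates, good to about 4 mm: the middle of the surface that is visible of it).
The state is a dict: "time": time; "joint_positions": joint angles; "qvel": joint speeds; "joint_torque": joint torques, N m; "tcp_pos": TCP position; "eef_rot": TCP orientation; "contact_force": force on the tool from outside, world axes, zero at the start; "moment": the same for the moment, N m; "finger_gap": finger opening in m; "gripper_force": force on a finger pad.
Only numpy, scipy, OpenCV 4.12 (cv2) and the standard library are available. Lean on these libraries where they do the work, as an engineer would, in place of code of your own. Each camera call takes 0.05 s, during which the arm holds its last target. There are 200 camera calls.

### The job

Lay out the wooden board for tart making: stand the small spice jar in the middle recess, nest the two matching round tins one inside the other in the end recess next to the mug, and put the square tin, which will not nest, by itself in the other end recess, next to the big lidded jar. Everything should stand upright, flat and centred in its recess; leave the mug and the big jar where they are.

Things in the scene. Friction and masses are not known exactly. Their poses are not given: they have to be found in the camera images.
- board: fixed dark wooden board, 110 x 310 x 18 mm, lying on the table, with a row of three round recesses along its long side, each 84 mm across and 5 mm deep with a light cork floor, centres 100 mm apart. Origin: centre of its underside; y runs along the row toward the left end (seen from the robot), x across it away from the robot
- recess_left (a point): centre of the floor of the left recess (seen from the robot), 13 mm above the table
- recess_mid (a point): centre of the floor of the middle recess, 13 mm above the table
- recess_right (a point): centre of the floor of the right recess (seen from the robot), 13 mm above the table
- mug: cream mug, 95 mm high, 92 mm across, standing just beyond one end of the board, its handle pointing away from the robot; which end differs from start to start. Leave it. Origin: on its underside, about 16 mm from the axis of the cup toward the handle
- big_jar: big glass jar with a screw lid, 85 mm across, 123 mm high, standing just beyond the other end of the board. Leave it. Origin: centre of the underside
- round_tin_a: plain steel round tart tin, open at the top, tapered, 38 mm high: 40 mm across at the foot, 55 mm at 26 mm height, then a straight upright lip 62 mm across from 26.5 to 38 mm height (grip it there); walls 2 mm. It nests fully into its twin: the upper then stands about 12 mm higher than the lower, its lip on the lower's rim. About 80 g. Origin: centre of the underside; z up
- round_tin_b: the twin of round_tin_a, the same in every way; either may be the lower one. Origin: centre of the underside; z up
- square_tin: plain steel square tin, open at the top, straight-sided, 38 mm high, 44 mm square, with a lip 48 mm square from 28 to 38 mm height (grip it there, across two flat sides); too big to go into a round tin, and a round tin's foot does not enter it. About 80 g. Origin: centre of the underside; x and y square to its sides, z up
- spice_jar: small round spice jar with a dark screw cap, 41 mm across, 105 mm high, standing upright, about 110 g. Origin: centre of the underside; z up
Mind the look-alikes: they are no part of the job. What is shaped like the round_tin_a but black or yellow is not meant. Leave any yellow look-alike of the round_tin_b alone.

How it is judged:
By the outcome, as a careful person would: the job done as asked, in the order asked, and still so for the second after the job is handed in, with the robot touching nothing.
It also fails if it takes over 112 s, if anything falls off the work surface, if the arm or the gripper's body presses on something with over 40 N, if the wrist force passes 120 N, or if a joint passes its speed limit or range.

## Working session

There is one attempt and no reset: what is moved stays moved. The work goes in short steps, Python scripts to look and compute and a tool call to move; the robot and the scene stay as the last step left them, time stands still between calls to the robot, and variables do not carry over. Pictures are saved under pics/ and viewed, at most 14 in all, crops included, and the job is handed in when it is done.

Besides the shell and the picture viewer there is one more tool, called after ">>>" as name(argument=value, ...) on one line, values as JSON. arm_command: Moves the arm, as the interface text tells. Its arguments: {"type":"object","properties":{"motion":{"type":"array"},"newtons":{"type":"number"}},"required":["motion"]}

```bash
ls; mkdir -p pics
cat > h.py <<'E'
import numpy as np, cv2
from cell import manip
from scipy.spatial.transform import Rotation as R
def cam(n):
    m=manip.camera_model(n); f=240/np.tan(np.radians(m["vfov"]/2))
    if "xyz" in m:
        r=np.array(m["rotation"]); r=r if r.shape==(3,3) else R.from_quat(r).as_matrix()
        return f,m["cx"],m["cy"],r,np.array(m["xyz"])
    s=manip.state(); T=np.eye(4); T[:3,:3]=R.from_quat(s["eef_rot"]).as_matrix(); T[:3,3]=s["tcp_pos"]
    T=T@np.array(m["tool_from_camera"]); return f,m["cx"],m["cy"],T[:3,:3],T[:3,3]
def shot(n,fn=None):
    c=cam(n); p,d=manip.read_camera(n)
    if fn: cv2.imwrite("pics/"+fn,p[:,:,::-1])
    return c,p,d
def cloud(c,d):
    f,cx,cy,r,t=c; v,u=np.mgrid[:480,:640]
    P=np.stack([(u-cx)/f*d,(v-cy)/f*d,d],-1)@r.T+t; P[d<=0]=np.nan; return P
E
python3 - <<'E'
from h import *
for n in("scene","side"):
    c,p,d=shot(n,n+"1.png"); print(n,c[4].round(3),manip.camera_model(n)["vfov"])
    np.savez("pics/"+n,P=cloud(c,d),p=p)
    for t in("board","mug","big_jar","round_tin_a","square_tin","spice_jar"):
        print(t,[(np.round(b["at"],3).tolist(),round(b["conf"],2)) for b in manip.boxes_of(n,t)])
s=manip.state();print(s)
print(manip.camera_model("wrist"))
E
```

```text
pics
scene [-0.006  0.93   0.765] 44.35332474385158
board [([0.601, 0.056, 0.012], 0.79)]
mug [([0.61, -0.168, 0.064], 0.61)]
big_jar [([0.621, 0.273, 0.09], 0.9)]
round_tin_a [([0.484, -0.194, 0.028], 0.94), ([0.359, 0.028, 0.028], 0.83), ([0.392, -0.258, 0.026], 0.61), ([0.447, -0.066, 0.024], 0.59), ([0.344, -0.153, 0.028], 0.56)]
square_tin [([0.396, 0.228, 0.024], 0.73)]
spice_jar [([0.448, 0.08, 0.062], 0.81)]
side [0.146 0.592 0.576] 57.90824734946563
board [([0.602, 0.058, 0.012], 0.85), ([0.608, -0.169, 0.066], 0.59)]
mug [([0.606, -0.166, 0.069], 0.97), ([0.603, 0.064, 0.018], 0.54)]
big_jar [([0.609, -0.17, 0.069], 0.71), ([0.617, 0.266, 0.095], 0.6)]
round_tin_a [([0.452, -0.066, 0.027], 0.91), ([0.391, -0.263, 0.032], 0.81), ([0.359, 0.022, 0.025], 0.65), ([0.339, -0.152, 0.031], 0.61), ([0.493, -0.197, 0.025], 0.57)]
square_tin [([0.399, 0.219, 0.026], 0.63)]
spice_jar [([0.45, 0.076, 0.069], 0.87)]
{'time': 0.7, 'joint_positions': array([-1.41051538e+00,  5.27456119e-01,  1.43268664e+00, -1.26517337e-05,
        1.18139776e+00, -1.78491472e-01]), 'qvel': array([ 1.6958
[... 304 characters left out ...]
t': array([ 9.85688019e-01,  1.68579742e-01, -6.08946964e-06,  2.60136325e-05]), 'contact_force': array([ 0.30232926, -0.20174913, -1.04487928]), 'moment': array([ 0.04368649, -0.00532978, -0.01184046]), 'gripper_force': 0.0, 'finger_gap': 0.08729015642858516}
{'vfov': 71.7872044886938, 'cx': 316.4114375628512, 'cy': 243.78497057405414, 'tool_from_camera': array([[-1.40550721e-04, -9.55487646e-01, -2.95031080e-01,
         8.05270706e-02],
       [ 9.99999959e-01, -6.05452462e-05, -2.80311079e-04,
         4.65187255e-05],
       [ 2.49971044e-04, -2.95031107e-01,  9.55487615e-01,
         1.94643896e-02],
       [ 0.00000000e+00,  0.00000000e+00,  0.00000000e+00,
         1.00000000e+00]])}
```

View pics/scene1.png

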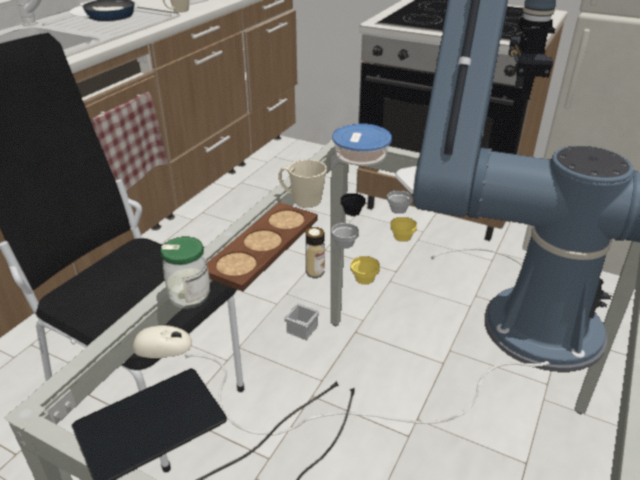

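View pics/side1.png

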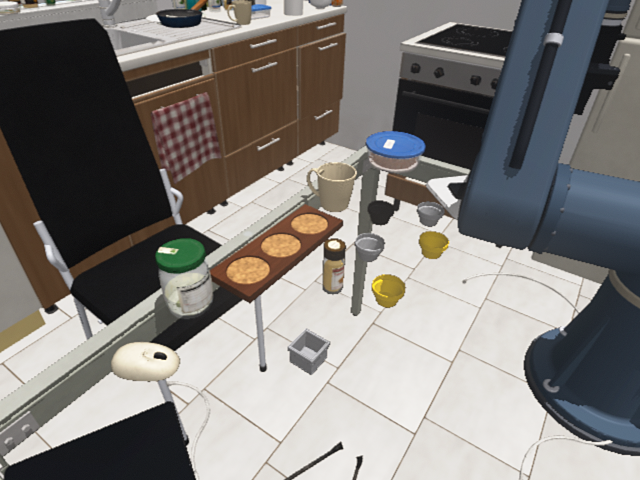

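The scene shot shows the two steel tins at (345,237) and (399,203), with a black look-alike at (352,205) and yellow ones at (365,270) and (403,230). The square tin is at (302,321), the spice jar at (316,252), the mug at the right end and the big jar at the left. The side view agrees. Next I'll move the wrist camera overhead.

```bash
cat >> h.py <<'E'
def to(x,y,z,yaw):
    "print tool-frame shift (cm) and az (deg) to TCP x,y,z with tool x at yaw (deg), tool down"
    s=manip.state(); r=R.from_quat(s["eef_rot"])
    t=R.from_euler("z",yaw,degrees=True)*R.from_quat([1,0,0,0])
    print("t",round(s["time"],2),"shift",(r.inv().apply(np.array([x,y,z])-s["tcp_pos"])*100).round(2),"turn",np.degrees((r.inv()*t).as_rotvec()).round(1))
E
python3 - <<'E'
from h import *
for n in("scene","side"):
    z=np.load(f"pics/{n}.npz");P=z["P"]
    for q,(x,y) in dict(A=(.447,-.066),B=(.392,-.26),sq=(.397,.224),sp=(.449,.078)).items():
        m=(np.hypot(P[...,0]-x,P[...,1]-y)<.05)&(P[...,2]>.008)
        p=P[m];print(n,q,m.sum(),p.min(0).round(3),p.max(0).round(3),z["p"][m].mean(0).round())
to(.48,0,.45,90)
E
```

```text
scene A 530 [ 0.416 -0.096  0.008] [ 0.479 -0.028  0.043] [133. 133. 131.]
scene B 438 [ 0.363 -0.292  0.008] [ 0.425 -0.223  0.042] [127. 126. 125.]
scene sq 777 [0.373 0.2   0.008] [0.422 0.254 0.042] [132. 132. 131.]
scene sp 933 [0.434 0.042 0.008] [0.476 0.089 0.109] [137. 126. 108.]
side A 622 [ 0.417 -0.094  0.008] [ 0.478 -0.029  0.041] [125. 123. 123.]
side B 506 [ 0.363 -0.289  0.008] [ 0.424 -0.222  0.041] [115. 114. 114.]
side sq 1028 [0.372 0.203 0.008] [0.422 0.253 0.042] [128. 127. 128.]
side sp 1130 [0.435 0.044 0.008] [0.476 0.087 0.109] [134. 119.  99.]
t 0.7 shift [ 45.27 -46.55  -4.53] turn [  0.    0.  -70.6]
```

>>> arm_command(motion=[{"x":9,"y":-9.3,"z":-1,"az":-10},{"x":18,"y":-18.6,"z":-2,"az":-20},{"x":27,"y":-27.9,"z":-3,"az":-30},{"x":36,"y":-37.2,"z":-4,"az":-40},{"x":45,"y":-46.5,"z":-4.5,"az":-50}])

```text
invalid input at $.motion[0]: expected keys fingers, x, y, z, ax, ay, az
```

```bash
python3 -c "
from h import *
to(.48,0,.45,90)"
```

```text
t 0.7 shift [ 45.27 -46.55  -4.53] turn [  0.    0.  -70.6]
```

>>> arm_command(motion=[{"fingers":1,"x":9,"y":-9.3,"z":-1,"ax":0,"ay":0,"az":-10},{"fingers":1,"x":18,"y":-18.6,"z":-2,"ax":0,"ay":0,"az":-20},{"fingers":1,"x":27,"y":-27.9,"z":-3,"ax":0,"ay":0,"az":-30},{"fingers":1,"x":36,"y":-37.2,"z":-4,"ax":0,"ay":0,"az":-40},{"fingers":1,"x":45,"y":-46.5,"z":-4.5,"ax":0,"ay":0,"az":-50}])

```text
time: 1.32
tcp_pos: [0.3383, -0.3045, 0.4285]
eef_rot: [0.821, 0.571, 0.0, 0.001]
contact_force: [1.0, -0.4, 0.6]
finger_gap: 0.0874
gripper_force: 0.0
```

```bash
python3 -c "
from h import *
to(.48,0,.45,90)"
```

```text
t 1.32 shift [33.47  2.73 -2.16] turn [  0.1   0.  -20.3]
```

>>> arm_command(motion=[{"fingers":1,"x":6,"y":0.5,"z":-1,"ax":0,"ay":0,"az":-10},{"fingers":1,"x":12,"y":1,"z":-2,"ax":0,"ay":0,"az":-20},{"fingers":1,"x":18,"y":1.5,"z":-2,"ax":0,"ay":0,"az":-20},{"fingers":1,"x":24,"y":2,"z":-2,"ax":0,"ay":0,"az":-20},{"fingers":1,"x":30,"y":2.7,"z":-2,"ax":0,"ay":0,"az":-20}])

```text
time: 1.95
tcp_pos: [0.469, -0.0329, 0.4485]
eef_rot: [0.711, 0.703, 0.0, 0.001]
contact_force: [0.4, -1.1, -0.2]
finger_gap: 0.0868
gripper_force: 0.0
```

Run:
```python
from h import *
c,p,d=shot("wrist","w1.png"); P=cloud(c,d); np.savez("pics/w1",P=P,p=p)
print(c[3].round(2),c[4].round(3))
for t in("board","round_tin_a","square_tin","spice_jar"):
    print(t,[(np.round(b["at"],3).tolist(),round(b["conf"],2)) for b in manip.boxes_of("wrist",t)])
for q,(x,y) in dict(A=(.447,-.062),B=(.394,-.257),sq=(.397,.2275),sp=(.455,.066)).items():
    m=(np.hypot(P[...,0]-x,P[...,1]-y)<.05)&(P[...,2]>.008)
    if not m.any(): continue
    o=P[m];print(q,m.sum(),o.min(0).round(3),o.max(0).round(3))
    m&=P[...,2]>o[:,2].max()-.01; o=P[m]
    print("   top box",cv2.minAreaRect(o[:,:2].astype(np.float32)*1000), cv2.minEnclosingCircle(o[:,:2].astype(np.float32)*1000))
def fitboard(P,p):
    m=(P[...,2]>.006)&(P[...,2]<.025)&(P[...,0]>.5)&(P[...,0]<.72)&(abs(P[...,1]-.055)<.19)
    o=P[m]; print("board",cv2.minAreaRect(o[:,:2].astype(np.float32)*1000), o[:,2].mean())
    hsv=cv2.cvtColor(p,cv2.COLOR_RGB2HSV); k=m&(hsv[...,2]>130)
    n,l,st,ce=cv2.connectedComponentsWithStats(k.astype(np.uint8))
    for i in range(1,n):
        if st[i,4]>300:
            o=P[l==i]; print("cork",cv2.minEnclosingCircle(o[:,:2].astype(np.float32)*1000),np.median(o,0).round(4),st[i,4])
fitboard(P,p)
for n in("scene","side"):
    z=np.load(f"pics/{n}.npz"); fitboard(z["P"],z["p"])
```

```text
[[ 1.   -0.01 -0.  ]
 [-0.01 -0.96 -0.29]
 [ 0.    0.29 -0.96]] [0.469 0.048 0.429]
board [([0.608, 0.06, 0.017], 0.98), ([0.447, -0.069, 0.019], 0.63)]
round_tin_a [([0.342, -0.14, 0.029], 0.93), ([0.488, -0.189, 0.008], 0.91), ([0.445, -0.072, 0.017], 0.73), ([0.389, -0.275, 0.026], 0.62), ([0.346, 0.035, 0.018], 0.58)]
square_tin []
spice_jar [([0.453, 0.064, 0.105], 0.66)]
A 4869 [ 0.416 -0.093  0.008] [ 0.477 -0.019  0.356]
   top box ((420.1805419921875, -23.892614364624023), (9.039569854736328, 1.8327213525772095), 89.19254302978516) ((420.369873046875, -23.895282745361328), 4.540722370147705)
B 946 [ 0.362 -0.287  0.008] [ 0.423 -0.236  0.04 ]
   top box ((392.68963623046875, -261.559814453125), (61.408531188964844, 50.4561882019043), 0.568722128868103) ((392.87164306640625, -256.3603515625), 31.12991714477539)
sp 1554 [0.436 0.044 0.064] [0.475 0.083 0.108]
   top box ((455.5431213378906, 63.451988220214844), (38.82728576660156, 39.446800231933594), 44.90256118774414) ((455.76165771484375, 63.18904113769531), 20.178569793701172)
board ((606.1318969726562, 30.096542358398438)
[... 576 characters left out ...]
73648212255
cork ((598.4807739257812, -71.5784683227539), 49.296302795410156) [ 0.6049 -0.0702  0.0141] 555
cork ((646.0175170898438, 63.39472961425781), 93.17459106445312) [0.6146 0.0321 0.0146] 781
cork ((609.8871459960938, 130.08563232421875), 46.93221664428711) [0.611  0.1296 0.0141] 760
board ((607.4758911132812, 59.283241271972656), (369.58453369140625, 113.9128646850586), 88.18313598632812) 0.016728972631096753
cork ((601.203369140625, -67.2289047241211), 45.1735725402832) [ 0.6026 -0.069   0.0148] 597
cork ((604.5497436523438, 32.15387725830078), 44.317745208740234) [0.6058 0.0313 0.0149] 741
cork ((608.4691162109375, 130.80609130859375), 44.25075912475586) [0.609  0.1315 0.015 ] 926
```

View pics/w1.png

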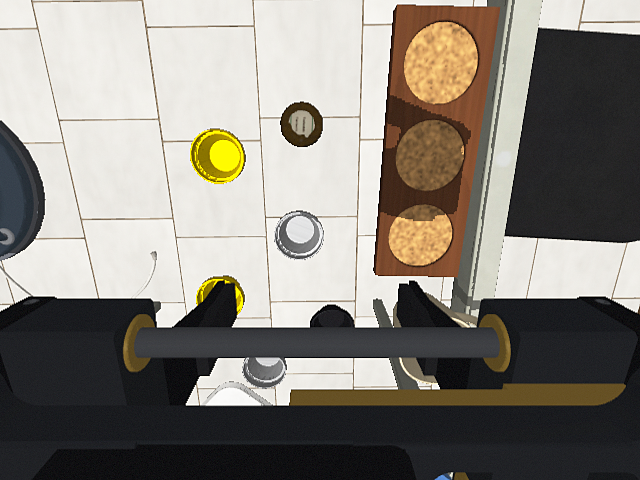

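Wrist view: the corks are at (441,62), (430,155) and (421,236), the spice cap at (301,124), steel tin A at (299,234) and steel tin B at (265,367). Both rims are about 40 mm high, the cap 108 mm and the cork 14 mm, which all agree with the text. I'll take the spice jar first.

```bash
python3 -c "
from h import *
to(.4555,.064,.30,88);to(.4555,.064,.234,88)"
```

```text
t 2.2 shift [ 9.87 -1.36 14.8 ] turn [-0.   0.   1.5]
t 2.2 shift [ 9.88 -1.36 21.4 ] turn [-0.   0.   1.5]
```

>>> arm_command(motion=[{"fingers":0.6,"x":4.5,"y":-0.7,"z":4,"ax":0,"ay":0,"az":1.5},{"fingers":0.6,"x":9.0,"y":-1.2,"z":8,"ax":0,"ay":0,"az":1.5},{"fingers":0.6,"x":9.9,"y":-1.4,"z":12,"ax":0,"ay":0,"az":1.5},{"fingers":0.6,"x":9.9,"y":-1.4,"z":14,"ax":0,"ay":0,"az":1.5},{"fingers":0.6,"x":9.9,"y":-1.4,"z":14,"ax":0,"ay":0,"az":1.5}])

```text
time: 2.82
tcp_pos: [0.4551, 0.0628, 0.3069]
eef_rot: [0.721, 0.693, -0.001, -0.001]
contact_force: [-0.0, -0.0, -0.1]
finger_gap: 0.0695
gripper_force: 0.0
```

```bash
python3 -c "
from h import *
to(.4555,.064,.234,88);print(manip.state()['finger_gap'])"
```

```text
t 2.83 shift [0.12 0.07 7.29] turn [-0.2 -0.  -0.2]
0.06951259846143186
```

Descend, then close.

>>> arm_command(motion=[{"fingers":0.6,"x":0.1,"y":0,"z":3,"ax":0,"ay":0,"az":0},{"fingers":0.6,"x":0.1,"y":0,"z":5.5,"ax":0,"ay":0,"az":0},{"fingers":0.6,"x":0.1,"y":0,"z":7.3,"ax":0,"ay":0,"az":0},{"fingers":0.6,"x":0.1,"y":0,"z":7.3,"ax":0,"ay":0,"az":0},{"fingers":0.6,"x":0.1,"y":0,"z":7.3,"ax":0,"ay":0,"az":0}])

```text
time: 3.45
tcp_pos: [0.4562, 0.0645, 0.2362]
eef_rot: [0.72, 0.694, 0.001, 0.001]
contact_force: [0.2, -0.1, 0.7]
finger_gap: 0.0695
gripper_force: 0.0
```

>>> arm_command(motion=[{"fingers":-1,"x":0,"y":0,"z":0,"ax":0,"ay":0,"az":0},{"fingers":-1,"x":0,"y":0,"z":0,"ax":0,"ay":0,"az":0},{"fingers":-1,"x":0,"y":0,"z":0,"ax":0,"ay":0,"az":0},{"fingers":-1,"x":0,"y":0,"z":0,"ax":0,"ay":0,"az":0},{"fingers":-1,"x":0,"y":0,"z":0,"ax":0,"ay":0,"az":0}], newtons=15)

```text
time: 4.08
tcp_pos: [0.4556, 0.0653, 0.2352]
eef_rot: [0.72, 0.694, 0.0, 0.0]
contact_force: [-0.1, 0.1, 1.4]
finger_gap: 0.0407
gripper_force: 15.0
```

```bash
python3 -c "
from h import *
s=manip.state();print(s['finger_gap'],s['gripper_force'],s['tcp_pos'],s['contact_force'])
to(.606,.03,.30,88);to(.606,.030,.249,88)"
```

```text
0.04065043517399751 14.973327115585562 [0.45564347 0.06532309 0.23515113] [-0.07624897  0.10472966  1.42492844]
t 4.08 shift [-2.98 15.16 -6.48] turn [ 0.   0.  -0.1]
t 4.08 shift [-2.98 15.15 -1.38] turn [ 0.   0.  -0.1]
```

>>> arm_command(motion=[{"fingers":-1,"x":0,"y":0,"z":-3,"ax":0,"ay":0,"az":0},{"fingers":-1,"x":-0.5,"y":3,"z":-6,"ax":0,"ay":0,"az":0},{"fingers":-1,"x":-1.3,"y":7,"z":-6,"ax":0,"ay":0,"az":0},{"fingers":-1,"x":-2.2,"y":11,"z":-6,"ax":0,"ay":0,"az":0},{"fingers":-1,"x":-3,"y":15.1,"z":-6,"ax":0,"ay":0,"az":0}])

```text
time: 4.7
tcp_pos: [0.6061, 0.0296, 0.2948]
eef_rot: [0.72, 0.694, -0.0, -0.0]
contact_force: [0.6, 0.7, -1.6]
finger_gap: 0.0404
gripper_force: 15.0
```

>>> arm_command(motion=[{"fingers":-1,"x":0,"y":0,"z":0,"ax":0,"ay":0,"az":0},{"fingers":-1,"x":0,"y":0,"z":0,"ax":0,"ay":0,"az":0},{"fingers":-1,"x":0,"y":0,"z":0,"ax":0,"ay":0,"az":0},{"fingers":-1,"x":0,"y":0,"z":1,"ax":0,"ay":0,"az":0},{"fingers":-1,"x":0,"y":0,"z":2,"ax":0,"ay":0,"az":0}])

```text
time: 5.32
tcp_pos: [0.6048, 0.03, 0.2744]
eef_rot: [0.72, 0.694, -0.0, -0.0]
contact_force: [0.7, -1.4, -0.6]
finger_gap: 0.0404
gripper_force: 15.0
```

Run:
```python
from h import *
to(.606,.030,.249,88)
c,p,d=shot("wrist","w2.png");P=cloud(c,d)
m=(np.hypot(P[...,0]-.606,P[...,1]-.03)<.03)&(P[...,2]>.1)&(P[...,2]<.16)
o=P[m];print(m.sum(),o.min(0),o.max(0)) if m.any() else 0
```

```text
t 5.33 shift [0.   0.12 2.54] turn [-0.  -0.  -0.1]
9529 [0.57838372 0.01487888 0.10000871] [0.63450609 0.04916747 0.15993095]
```

View pics/w2.png

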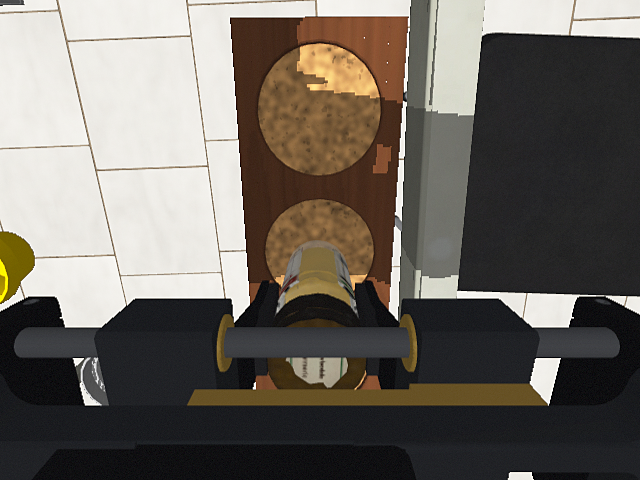

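The jar hangs upright over the middle recess, cork centre at about (320,245). Now I'll set it down.

>>> arm_command(motion=[{"fingers":-1,"x":0,"y":0.1,"z":1,"ax":0,"ay":0,"az":0},{"fingers":-1,"x":0,"y":0.1,"z":1.8,"ax":0,"ay":0,"az":0},{"fingers":-1,"x":0,"y":0.1,"z":2.4,"ax":0,"ay":0,"az":0},{"fingers":-1,"x":0,"y":0.1,"z":2.6,"ax":0,"ay":0,"az":0},{"fingers":-1,"x":0,"y":0.1,"z":2.6,"ax":0,"ay":0,"az":0}])

```text
time: 6.0
tcp_pos: [0.6064, 0.0297, 0.249]
eef_rot: [0.72, 0.694, -0.0, -0.0]
contact_force: [-0.4, 0.1, -0.5]
finger_gap: 0.0406
gripper_force: 15.0
```

>>> arm_command(motion=[{"fingers":-1,"x":0,"y":0,"z":0,"ax":0,"ay":0,"az":0},{"fingers":-1,"x":0,"y":0,"z":0,"ax":0,"ay":0,"az":0},{"fingers":-1,"x":0,"y":0,"z":0,"ax":0,"ay":0,"az":0},{"fingers":-1,"x":0,"y":0,"z":0,"ax":0,"ay":0,"az":0},{"fingers":-1,"x":0,"y":0,"z":0,"ax":0,"ay":0,"az":0}])

```text
time: 6.62
tcp_pos: [0.6063, 0.0297, 0.2491]
eef_rot: [0.72, 0.694, 0.0, 0.0]
contact_force: [-0.6, 0.0, -0.3]
finger_gap: 0.0404
gripper_force: 15.0
```

>>> arm_command(motion=[{"fingers":-1,"x":0,"y":0,"z":0.1,"ax":0,"ay":0,"az":0},{"fingers":-1,"x":0,"y":0,"z":0.1,"ax":0,"ay":0,"az":0},{"fingers":-1,"x":0,"y":0,"z":0.1,"ax":0,"ay":0,"az":0},{"fingers":-1,"x":0,"y":0,"z":0.15,"ax":0,"ay":0,"az":0},{"fingers":-1,"x":0,"y":0,"z":0.15,"ax":0,"ay":0,"az":0}])

```text
time: 7.25
tcp_pos: [0.6064, 0.0298, 0.2482]
eef_rot: [0.72, 0.694, 0.0, 0.0]
contact_force: [-0.7, -0.1, 5.6]
finger_gap: 0.0404
gripper_force: 15.0
```

Contact. Release, opening moderately (0.6), and rise.

>>> arm_command(motion=[{"fingers":0.6,"x":0,"y":0,"z":0,"ax":0,"ay":0,"az":0},{"fingers":0.6,"x":0,"y":0,"z":0,"ax":0,"ay":0,"az":0},{"fingers":0.6,"x":0,"y":0,"z":0,"ax":0,"ay":0,"az":0},{"fingers":0.6,"x":0,"y":0,"z":-1,"ax":0,"ay":0,"az":0},{"fingers":0.6,"x":0,"y":0,"z":-4,"ax":0,"ay":0,"az":0}])

```text
time: 7.88
tcp_pos: [0.6058, 0.0298, 0.2869]
eef_rot: [0.72, 0.694, -0.001, -0.002]
contact_force: [0.5, 0.3, 0.8]
finger_gap: 0.0688
gripper_force: 0.0
```

>>> arm_command(motion=[{"fingers":1,"x":0,"y":0,"z":-5,"ax":0,"ay":0,"az":0},{"fingers":1,"x":0,"y":0,"z":-10,"ax":0,"ay":0,"az":0},{"fingers":1,"x":-4,"y":-4,"z":-12,"ax":0,"ay":0,"az":0},{"fingers":1,"x":-8,"y":-8,"z":-12,"ax":0,"ay":0,"az":0},{"fingers":1,"x":-12,"y":-12,"z":-12,"ax":0,"ay":0,"az":0}])

```text
time: 8.5
tcp_pos: [0.4807, -0.0865, 0.4088]
eef_rot: [0.72, 0.694, 0.0, 0.001]
contact_force: [0.6, -0.9, 0.1]
finger_gap: 0.0871
gripper_force: 0.0
```

Run:
```python
from h import *
c,p,d=shot("wrist","w3.png");P=cloud(c,d);np.savez("pics/w3",P=P,p=p)
m=(np.hypot(P[...,0]-.606,P[...,1]-.03)<.035)&(P[...,2]>.1)&(P[...,2]<.16)
if m.any():
    o=P[m];print("spice",m.sum(),o.min(0),o.max(0),cv2.minEnclosingCircle(o[o[:,2]>.115][:,:2].astype(np.float32)*1000))
for n,(x,y) in dict(A=(.447,-.062),B=(.394,-.257)).items():
    m=(np.hypot(P[...,0]-x,P[...,1]-y)<.042)&(P[...,2]>.033)&(P[...,2]<.045)
    if m.sum()>20:
        o=P[m];print(n,o.min(0),o.max(0),cv2.minEnclosingCircle(o[:,:2].astype(np.float32)*1000))
to(.447,-.062,.26,88);to(.447,-.062,.196,88)
```

```text
spice 2866 [0.58509845 0.00771836 0.10005521] [0.62585288 0.04752886 0.12080959] ((605.6277465820312, 27.997228622436523), 20.413970947265625)
A [ 0.41600562 -0.09299172  0.03302352] [ 0.47696972 -0.0319558   0.04034018] ((446.66162109375, -62.886932373046875), 31.03942108154297)
B [ 0.36278277 -0.28712627  0.03300589] [ 0.42205452 -0.25781684  0.04018757] ((392.3420715332031, -260.9109802246094), 29.720916748046875)
t 8.55 shift [ 2.63 -2.94 14.8 ] turn [-0.4  0.2 -0.2]
t 8.55 shift [ 2.65 -2.9  21.2 ] turn [-0.4  0.2 -0.2]
```

View pics/w3.png

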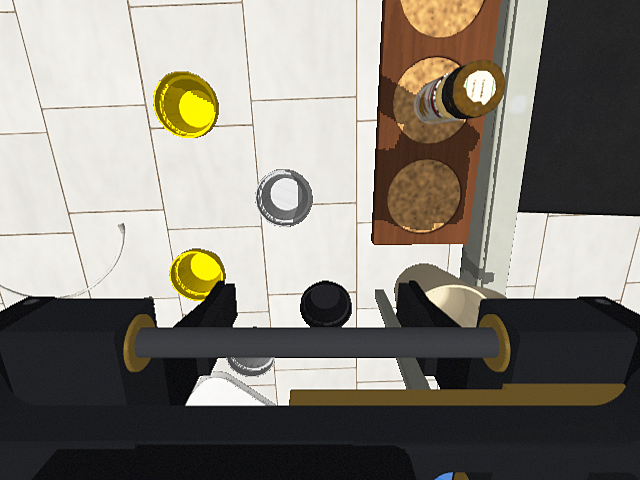

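The spice jar stands upright in the middle recess: base at about (430,100), cap measured at (0.606,0.028). Tin A is at (285,197). Going for A.

>>> arm_command(motion=[{"fingers":1,"x":1.3,"y":-1.5,"z":5,"ax":0,"ay":0,"az":0},{"fingers":1,"x":2.6,"y":-2.9,"z":10,"ax":0,"ay":0,"az":0},{"fingers":1,"x":2.6,"y":-2.9,"z":14,"ax":0,"ay":0,"az":0},{"fingers":1,"x":2.6,"y":-2.9,"z":17,"ax":0,"ay":0,"az":0},{"fingers":1,"x":2.6,"y":-2.9,"z":17,"ax":0,"ay":0,"az":0}])

```text
time: 9.18
tcp_pos: [0.4538, -0.0586, 0.2363]
eef_rot: [0.72, 0.694, -0.001, -0.002]
contact_force: [-1.0, 0.5, -0.5]
finger_gap: 0.087
gripper_force: 0.0
```

```bash
python3 -c "
from h import *
to(.4467,-.0622,.196,88)"
```

```text
t 9.18 shift [-0.39 -0.68  4.03] turn [-0.2 -0.1 -0.1]
```

>>> arm_command(motion=[{"fingers":1,"x":-0.3,"y":-0.6,"z":1,"ax":0,"ay":0,"az":0},{"fingers":1,"x":-0.3,"y":-0.6,"z":2,"ax":0,"ay":0,"az":0},{"fingers":1,"x":-0.3,"y":-0.6,"z":3,"ax":0,"ay":0,"az":0},{"fingers":1,"x":-0.3,"y":-0.6,"z":3.5,"ax":0,"ay":0,"az":0},{"fingers":1,"x":-0.3,"y":-0.6,"z":3.5,"ax":0,"ay":0,"az":0}])

```text
time: 9.8
tcp_pos: [0.4479, -0.0615, 0.2022]
eef_rot: [0.72, 0.694, -0.0, -0.0]
contact_force: [-0.5, -0.6, 0.2]
finger_gap: 0.0872
gripper_force: 0.0
```

```bash
python3 -c "
from h import *
to(.4467,-.0622,.196,88)"
```

```text
t 9.8 shift [-0.07 -0.12  0.62] turn [-0.  -0.  -0.1]
```

>>> arm_command(motion=[{"fingers":1,"x":-0.1,"y":-0.1,"z":0.6,"ax":0,"ay":0,"az":0},{"fingers":1,"x":-0.1,"y":-0.1,"z":0.6,"ax":0,"ay":0,"az":0},{"fingers":0.45,"x":-0.1,"y":-0.1,"z":0.6,"ax":0,"ay":0,"az":0},{"fingers":-1,"x":-0.1,"y":-0.1,"z":0.6,"ax":0,"ay":0,"az":0},{"fingers":-1,"x":-0.1,"y":-0.1,"z":0.6,"ax":0,"ay":0,"az":0}], newtons=15)

```text
time: 10.42
tcp_pos: [0.4469, -0.0625, 0.1967]
eef_rot: [0.72, 0.694, 0.0, 0.0]
contact_force: [-0.2, -0.1, -0.1]
finger_gap: 0.0648
gripper_force: 0.0
```

>>> arm_command(motion=[{"fingers":-1,"x":0,"y":0,"z":0,"ax":0,"ay":0,"az":0},{"fingers":-1,"x":0,"y":0,"z":0,"ax":0,"ay":0,"az":0},{"fingers":-1,"x":0,"y":0,"z":0,"ax":0,"ay":0,"az":0},{"fingers":-1,"x":0,"y":0,"z":0,"ax":0,"ay":0,"az":0},{"fingers":-1,"x":0,"y":0,"z":0,"ax":0,"ay":0,"az":0}])

```text
time: 11.05
tcp_pos: [0.4469, -0.0625, 0.1966]
eef_rot: [0.72, 0.694, 0.0, 0.0]
contact_force: [0.5, 0.5, 2.8]
finger_gap: 0.0605
gripper_force: 15.0
```

```bash
python3 -c "
from h import *
s=manip.state();print(s['tcp_pos'],s['finger_gap'])
to(.6028,-.070,.25,88);to(.6028,-.070,s['tcp_pos'][2]+.013,88)"
```

```text
[ 0.44692794 -0.06250655  0.19662678] 0.06045430974023877
t 11.05 shift [-0.18 15.61 -5.33] turn [ 0.   0.  -0.1]
t 11.05 shift [-0.18 15.6  -1.3 ] turn [ 0.   0.  -0.1]
```

>>> arm_command(motion=[{"fingers":-1,"x":0,"y":0,"z":-3,"ax":0,"ay":0,"az":0},{"fingers":-1,"x":0,"y":4,"z":-5.5,"ax":0,"ay":0,"az":0},{"fingers":-1,"x":-0.1,"y":8,"z":-5.5,"ax":0,"ay":0,"az":0},{"fingers":-1,"x":-0.2,"y":12,"z":-5.5,"ax":0,"ay":0,"az":0},{"fingers":-1,"x":-0.2,"y":15.6,"z":-5.5,"ax":0,"ay":0,"az":0}])

```text
time: 11.68
tcp_pos: [0.6037, -0.0702, 0.2513]
eef_rot: [0.72, 0.694, -0.0, -0.0]
contact_force: [-0.1, 0.1, -1.0]
finger_gap: 0.0604
gripper_force: 15.0
```

>>> arm_command(motion=[{"fingers":-1,"x":0,"y":0,"z":0,"ax":0,"ay":0,"az":0},{"fingers":-1,"x":0,"y":0,"z":0,"ax":0,"ay":0,"az":0},{"fingers":-1,"x":0,"y":0,"z":1,"ax":0,"ay":0,"az":0},{"fingers":-1,"x":0,"y":0,"z":2,"ax":0,"ay":0,"az":0},{"fingers":-1,"x":0,"y":0,"z":2,"ax":0,"ay":0,"az":0}])

```text
time: 12.3
tcp_pos: [0.6018, -0.0701, 0.2302]
eef_rot: [0.72, 0.694, -0.001, -0.001]
contact_force: [0.6, -0.3, -1.0]
finger_gap: 0.0607
gripper_force: 15.0
```

```bash
python3 -c "
from h import *
to(.6028,-.070,.2096,88)"
```

```text
t 12.3 shift [0.01 0.11 2.06] turn [-0.2 -0.  -0.1]
```

>>> arm_command(motion=[{"fingers":-1,"x":0,"y":0.1,"z":1,"ax":0,"ay":0,"az":0},{"fingers":-1,"x":0,"y":0.1,"z":1.7,"ax":0,"ay":0,"az":0},{"fingers":-1,"x":0,"y":0.1,"z":2,"ax":0,"ay":0,"az":0},{"fingers":-1,"x":0,"y":0.1,"z":2.1,"ax":0,"ay":0,"az":0},{"fingers":-1,"x":0,"y":0.1,"z":2.1,"ax":0,"ay":0,"az":0}])

```text
time: 12.92
tcp_pos: [0.6038, -0.0702, 0.2106]
eef_rot: [0.72, 0.694, 0.0, 0.0]
contact_force: [-0.2, 0.9, -0.9]
finger_gap: 0.0607
gripper_force: 15.0
```

>>> arm_command(motion=[{"fingers":-1,"x":0,"y":0,"z":0,"ax":0,"ay":0,"az":0},{"fingers":-1,"x":0,"y":0,"z":0,"ax":0,"ay":0,"az":0},{"fingers":-1,"x":0,"y":0,"z":0,"ax":0,"ay":0,"az":0},{"fingers":-1,"x":0,"y":0,"z":0,"ax":0,"ay":0,"az":0},{"fingers":-1,"x":0,"y":0,"z":0,"ax":0,"ay":0,"az":0}])

```text
time: 13.55
tcp_pos: [0.6037, -0.0702, 0.2106]
eef_rot: [0.72, 0.694, 0.0, -0.0]
contact_force: [0.1, 0.7, -0.4]
finger_gap: 0.0611
gripper_force: 15.0
```

Just above the floor. One more 1.5 mm nudge.

>>> arm_command(motion=[{"fingers":-1,"x":0,"y":-0.1,"z":0.1,"ax":0,"ay":0,"az":0},{"fingers":-1,"x":0,"y":-0.1,"z":0.1,"ax":0,"ay":0,"az":0},{"fingers":-1,"x":0,"y":-0.1,"z":0.15,"ax":0,"ay":0,"az":0},{"fingers":-1,"x":0,"y":-0.1,"z":0.15,"ax":0,"ay":0,"az":0},{"fingers":-1,"x":0,"y":-0.1,"z":0.15,"ax":0,"ay":0,"az":0}])

```text
time: 14.18
tcp_pos: [0.6029, -0.0702, 0.2097]
eef_rot: [0.72, 0.694, 0.0, 0.0]
contact_force: [-0.1, 0.6, 5.7]
finger_gap: 0.0606
gripper_force: 15.0
```

>>> arm_command(motion=[{"fingers":1,"x":0,"y":0,"z":0,"ax":0,"ay":0,"az":0},{"fingers":1,"x":0,"y":0,"z":0,"ax":0,"ay":0,"az":0},{"fingers":1,"x":0,"y":0,"z":0,"ax":0,"ay":0,"az":0},{"fingers":1,"x":0,"y":0,"z":-2,"ax":0,"ay":0,"az":0},{"fingers":1,"x":0,"y":0,"z":-6,"ax":0,"ay":0,"az":0}])

```text
time: 14.8
tcp_pos: [0.6019, -0.0701, 0.2677]
eef_rot: [0.72, 0.694, -0.001, -0.002]
contact_force: [0.2, 0.2, -0.1]
finger_gap: 0.0869
gripper_force: 0.0
```

>>> arm_command(motion=[{"fingers":1,"x":0,"y":0,"z":-5,"ax":0,"ay":0,"az":0},{"fingers":1,"x":-4,"y":-4,"z":-9,"ax":0,"ay":0,"az":0},{"fingers":1,"x":-8,"y":-8,"z":-12,"ax":0,"ay":0,"az":0},{"fingers":1,"x":-12,"y":-12,"z":-14,"ax":0,"ay":0,"az":0},{"fingers":1,"x":-15,"y":-16,"z":-14,"ax":0,"ay":0,"az":0}])

```text
time: 15.42
tcp_pos: [0.4365, -0.2158, 0.4108]
eef_rot: [0.72, 0.694, 0.0, 0.003]
contact_force: [1.0, -0.7, 0.2]
finger_gap: 0.0869
gripper_force: 0.0
```

>>> arm_command(motion=[{"fingers":1,"x":-4,"y":-1,"z":0,"ax":0,"ay":0,"az":0},{"fingers":1,"x":-7,"y":-2,"z":0,"ax":0,"ay":0,"az":0},{"fingers":1,"x":-7,"y":-2,"z":0,"ax":0,"ay":0,"az":0},{"fingers":1,"x":-7,"y":-2,"z":0,"ax":0,"ay":0,"az":0},{"fingers":1,"x":-7,"y":-2,"z":0,"ax":0,"ay":0,"az":0}])

```text
time: 16.05
tcp_pos: [0.4151, -0.2823, 0.4088]
eef_rot: [0.719, 0.695, 0.0, -0.001]
contact_force: [-0.2, -0.6, 0.4]
finger_gap: 0.0868
gripper_force: 0.0
```

Run:
```python
from h import *
c,p,d=shot("wrist","w4.png");P=cloud(c,d);np.savez("pics/w4",P=P,p=p)
print(c[4])
for n,(x,y,z) in dict(A=(.603,-.07,.045),B=(.394,-.257,.033)).items():
    m=(np.hypot(P[...,0]-x,P[...,1]-y)<.042)&(P[...,2]>z)&(P[...,2]<z+.013)
    if m.sum()>20:
        o=P[m];print(n,o.min(0),o.max(0),cv2.minEnclosingCircle(o[:,:2].astype(np.float32)*1000))
to(.3925,-.2575,.26,88)
```

```text
[ 0.41734201 -0.20146935  0.38944178]
A [ 0.57521992 -0.10171495  0.04506249] [ 0.62550589 -0.08757649  0.0534846 ] ((600.3629150390625, -89.00569915771484), 25.17742919921875)
B [ 0.36206624 -0.28737304  0.03300222] [ 0.42307174 -0.2256609   0.04090489] ((392.578857421875, -256.5071105957031), 30.916574478149414)
t 16.1 shift [ 2.39 -2.34 14.89] turn [-0. -0.  0.]
```

View pics/w4.png

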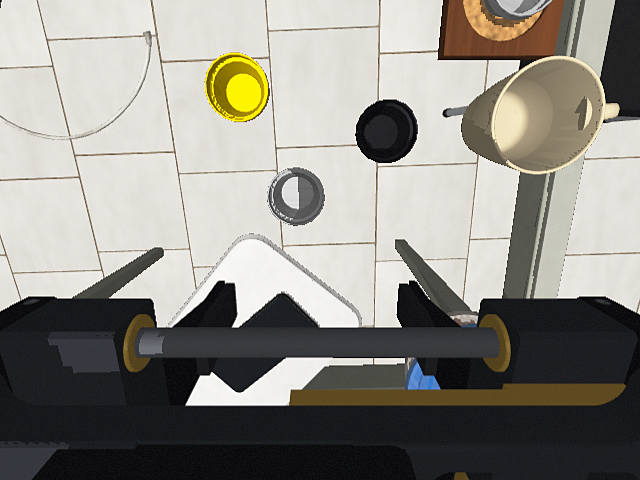

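Run:
```python
from h import *
P=np.load("pics/w4.npz")["P"]
for v,u in((262,250),(300,330),(345,270),(380,425)): print(P[v,u].round(3))
to(.3925,-.257,.23,88)
```

```text
[ 0.331 -0.338  0.01 ]
[ 0.427 -0.392  0.012]
[ 0.403 -0.251  0.315]
[ 0.538 -0.479  0.056]
t 16.1 shift [ 2.44 -2.34 17.89] turn [-0. -0.  0.]
```

Tin B is at (296,196), centre (0.3925,-0.257), and nothing tall stands close to it; the white plate is only about 10 mm high. Tin A is in the right recess at the top right. Going for B, with a higher grip (about 42 mm) so the fingertips clear the lower tin when nesting.

>>> arm_command(motion=[{"fingers":1,"x":1.2,"y":-1.2,"z":5,"ax":0,"ay":0,"az":0},{"fingers":1,"x":2.4,"y":-2.3,"z":10,"ax":0,"ay":0,"az":0},{"fingers":1,"x":2.4,"y":-2.3,"z":15,"ax":0,"ay":0,"az":0},{"fingers":1,"x":2.4,"y":-2.3,"z":17,"ax":0,"ay":0,"az":0},{"fingers":1,"x":2.4,"y":-2.3,"z":17,"ax":0,"ay":0,"az":0}])

```text
time: 16.73
tcp_pos: [0.3927, -0.2577, 0.2377]
eef_rot: [0.719, 0.695, 0.0, -0.002]
contact_force: [0.2, -0.5, 0.7]
finger_gap: 0.087
gripper_force: 0.0
```

```bash
python3 -c "
from h import *
to(.3925,-.257,.206,88)"
```

```text
t 16.73 shift [ 0.06 -0.02  3.17] turn [-0.2 -0.2 -0. ]
```

>>> arm_command(motion=[{"fingers":1,"x":0,"y":0,"z":1.5,"ax":0,"ay":0,"az":0},{"fingers":1,"x":0,"y":0,"z":2.5,"ax":0,"ay":0,"az":0},{"fingers":1,"x":0,"y":0,"z":3.1,"ax":0,"ay":0,"az":0},{"fingers":1,"x":0,"y":0,"z":3.1,"ax":0,"ay":0,"az":0},{"fingers":1,"x":0,"y":0,"z":3.1,"ax":0,"ay":0,"az":0}])

```text
time: 17.35
tcp_pos: [0.3928, -0.2587, 0.2084]
eef_rot: [0.72, 0.694, 0.0, 0.0]
contact_force: [-0.3, 0.5, -0.1]
finger_gap: 0.0868
gripper_force: 0.0
```

>>> arm_command(motion=[{"fingers":-1,"x":0,"y":0,"z":0,"ax":0,"ay":0,"az":0},{"fingers":-1,"x":0,"y":0,"z":0,"ax":0,"ay":0,"az":0},{"fingers":-1,"x":0,"y":0,"z":0,"ax":0,"ay":0,"az":0},{"fingers":-1,"x":0,"y":0,"z":0,"ax":0,"ay":0,"az":0},{"fingers":-1,"x":0,"y":0,"z":0,"ax":0,"ay":0,"az":0}])

```text
time: 17.98
tcp_pos: [0.3927, -0.2587, 0.2081]
eef_rot: [0.72, 0.694, 0.0, 0.0]
contact_force: [-0.8, -0.5, 2.0]
finger_gap: 0.0621
gripper_force: 15.0
```

```bash
python3 -c "
from h import *
s=manip.state();print(s['tcp_pos'])
to(.48,-.12,.32,88);to(.6028,-.070,.32,88)"
```

```text
[ 0.39272519 -0.25869102  0.20813212]
t 17.98 shift [ 14.18   8.22 -11.19] turn [ 0.   0.  -0.1]
t 17.98 shift [ 19.62  20.31 -11.19] turn [ 0.   0.  -0.1]
```

>>> arm_command(motion=[{"fingers":-1,"x":0,"y":0,"z":-5,"ax":0,"ay":0,"az":0},{"fingers":-1,"x":2,"y":1,"z":-10,"ax":0,"ay":0,"az":0},{"fingers":-1,"x":6,"y":3,"z":-12.5,"ax":0,"ay":0,"az":0},{"fingers":-1,"x":10,"y":6,"z":-12.5,"ax":0,"ay":0,"az":0},{"fingers":-1,"x":14,"y":9,"z":-12.5,"ax":0,"ay":0,"az":0}])

```text
time: 18.6
tcp_pos: [0.4883, -0.1208, 0.3336]
eef_rot: [0.72, 0.694, 0.0, 0.0]
contact_force: [1.0, -0.4, -0.9]
finger_gap: 0.0626
gripper_force: 15.0
```

>>> arm_command(motion=[{"fingers":-1,"x":0,"y":0,"z":0,"ax":0,"ay":0,"az":0},{"fingers":-1,"x":0,"y":0,"z":0,"ax":0,"ay":0,"az":0},{"fingers":-1,"x":0,"y":0,"z":0,"ax":0,"ay":0,"az":0},{"fingers":-1,"x":0,"y":0,"z":0,"ax":0,"ay":0,"az":0},{"fingers":-1,"x":0,"y":0,"z":0,"ax":0,"ay":0,"az":0}])

```text
time: 19.23
tcp_pos: [0.4874, -0.1227, 0.333]
eef_rot: [0.72, 0.694, -0.0, -0.0]
contact_force: [-0.5, 0.0, -1.4]
finger_gap: 0.0624
gripper_force: 15.0
```

Run:
```python
from h import *
c,p,d=shot("wrist","w5.png");P=cloud(c,d);np.savez("pics/w5",P=P,p=p)
m=(np.hypot(P[...,0]-.603,P[...,1]+.07)<.042)&(P[...,2]>.045)&(P[...,2]<.06)
o=P[m];print(m.sum(),o.min(0),o.max(0),cv2.minEnclosingCircle(o[:,:2].astype(np.float32)*1000))
to(.6029,-.0718,.30,88)
```

```text
1118 [ 0.57083521 -0.10143521  0.04500451] [ 0.6329748  -0.03984922  0.05349745] ((602.0725708007812, -70.78475952148438), 31.3840389251709)
t 19.27 shift [ 5.51 11.34  3.3 ] turn [-0.  -0.  -0.2]
```

View pics/w5.png

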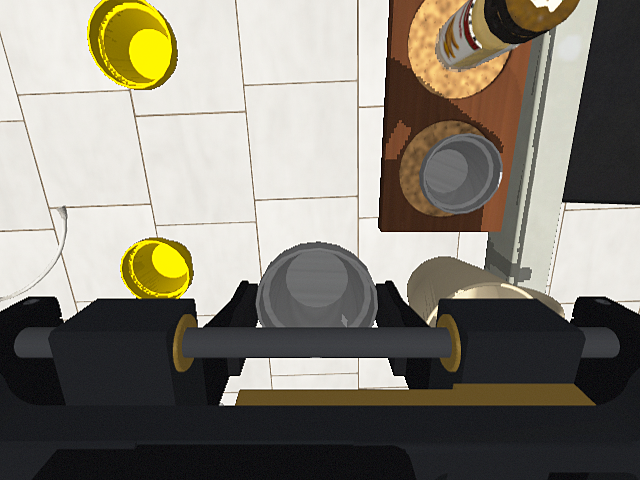

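Tin A sits flat in the right recess at (460,172), measured at (0.602,-0.071). B is held level. Now nesting.

>>> arm_command(motion=[{"fingers":-1,"x":2,"y":3,"z":0,"ax":0,"ay":0,"az":0},{"fingers":-1,"x":4,"y":7,"z":0,"ax":0,"ay":0,"az":0},{"fingers":-1,"x":5.5,"y":11.3,"z":0,"ax":0,"ay":0,"az":0},{"fingers":-1,"x":5.5,"y":11.3,"z":2,"ax":0,"ay":0,"az":0},{"fingers":-1,"x":5.5,"y":11.3,"z":4,"ax":0,"ay":0,"az":0}])

```text
time: 19.9
tcp_pos: [0.6031, -0.071, 0.2925]
eef_rot: [0.72, 0.694, 0.0, 0.0]
contact_force: [-0.7, 0.7, -0.1]
finger_gap: 0.0625
gripper_force: 15.0
```

>>> arm_command(motion=[{"fingers":-1,"x":0,"y":0,"z":1,"ax":0,"ay":0,"az":0},{"fingers":-1,"x":0,"y":0,"z":1,"ax":0,"ay":0,"az":0},{"fingers":-1,"x":0,"y":0,"z":1,"ax":0,"ay":0,"az":0},{"fingers":-1,"x":0,"y":0,"z":1,"ax":0,"ay":0,"az":0},{"fingers":-1,"x":0,"y":0,"z":1,"ax":0,"ay":0,"az":0}])

```text
time: 20.52
tcp_pos: [0.6028, -0.0712, 0.2837]
eef_rot: [0.72, 0.694, 0.0, 0.001]
contact_force: [1.0, -0.1, -1.1]
finger_gap: 0.0621
gripper_force: 15.0
```

```bash
python3 -c "
from h import *
to(.6025,-.072,.2331,88)"
```

```text
t 20.52 shift [-0.08 -0.03  5.06] turn [ 0.1  0.  -0.1]
```

>>> arm_command(motion=[{"fingers":-1,"x":-0.1,"y":0,"z":1,"ax":0,"ay":0,"az":0},{"fingers":-1,"x":-0.1,"y":0,"z":2,"ax":0,"ay":0,"az":0},{"fingers":-1,"x":-0.1,"y":0,"z":3,"ax":0,"ay":0,"az":0},{"fingers":-1,"x":-0.1,"y":0,"z":4,"ax":0,"ay":0,"az":0},{"fingers":-1,"x":-0.1,"y":0,"z":4.7,"ax":0,"ay":0,"az":0}])

```text
time: 21.15
tcp_pos: [0.6025, -0.0721, 0.235]
eef_rot: [0.72, 0.694, -0.0, -0.0]
contact_force: [-0.2, 0.2, -1.7]
finger_gap: 0.0619
gripper_force: 15.0
```

>>> arm_command(motion=[{"fingers":-1,"x":0,"y":0,"z":0,"ax":0,"ay":0,"az":0},{"fingers":-1,"x":0,"y":0,"z":0.1,"ax":0,"ay":0,"az":0},{"fingers":-1,"x":0,"y":0,"z":0.2,"ax":0,"ay":0,"az":0},{"fingers":-1,"x":0,"y":0,"z":0.3,"ax":0,"ay":0,"az":0},{"fingers":-1,"x":0,"y":0,"z":0.3,"ax":0,"ay":0,"az":0}])

```text
time: 21.78
tcp_pos: [0.6026, -0.0722, 0.2331]
eef_rot: [0.72, 0.694, 0.0, 0.0]
contact_force: [0.1, -0.0, -0.6]
finger_gap: 0.0624
gripper_force: 15.0
```

>>> arm_command(motion=[{"fingers":-1,"x":0,"y":0,"z":0.1,"ax":0,"ay":0,"az":0},{"fingers":-1,"x":0,"y":0,"z":0.1,"ax":0,"ay":0,"az":0},{"fingers":-1,"x":0,"y":0,"z":0.15,"ax":0,"ay":0,"az":0},{"fingers":-1,"x":0,"y":0,"z":0.15,"ax":0,"ay":0,"az":0},{"fingers":-1,"x":0,"y":0,"z":0.15,"ax":0,"ay":0,"az":0}])

```text
time: 22.4
tcp_pos: [0.6026, -0.0722, 0.2329]
eef_rot: [0.72, 0.694, 0.0, 0.0]
contact_force: [-2.2, 0.3, 8.1]
finger_gap: 0.0625
gripper_force: 15.0
```

Seated at the expected height. Release, rise and head toward the square tin.

>>> arm_command(motion=[{"fingers":1,"x":0,"y":0,"z":0,"ax":0,"ay":0,"az":0},{"fingers":1,"x":0,"y":0,"z":0,"ax":0,"ay":0,"az":0},{"fingers":1,"x":0,"y":0,"z":0,"ax":0,"ay":0,"az":0},{"fingers":1,"x":0,"y":0,"z":-2,"ax":0,"ay":0,"az":0},{"fingers":1,"x":0,"y":0,"z":-6,"ax":0,"ay":0,"az":0}])

```text
time: 23.02
tcp_pos: [0.602, -0.072, 0.2901]
eef_rot: [0.72, 0.694, -0.001, -0.002]
contact_force: [0.4, 0.2, 0.2]
finger_gap: 0.0869
gripper_force: 0.0
```

>>> arm_command(motion=[{"fingers":1,"x":0,"y":0,"z":-5,"ax":0,"ay":0,"az":0},{"fingers":1,"x":0,"y":-4,"z":-9,"ax":0,"ay":0,"az":0},{"fingers":1,"x":4,"y":-8,"z":-11,"ax":0,"ay":0,"az":0},{"fingers":1,"x":8,"y":-12,"z":-12,"ax":0,"ay":0,"az":0},{"fingers":1,"x":13,"y":-15,"z":-12,"ax":0,"ay":0,"az":0}])

```text
time: 23.65
tcp_pos: [0.4561, 0.0639, 0.4124]
eef_rot: [0.721, 0.693, 0.001, 0.001]
contact_force: [0.7, -0.1, 0.2]
finger_gap: 0.0872
gripper_force: 0.0
```

>>> arm_command(motion=[{"fingers":1,"x":4,"y":0,"z":0,"ax":0,"ay":0,"az":0},{"fingers":1,"x":8,"y":0,"z":0,"ax":0,"ay":0,"az":0},{"fingers":1,"x":11,"y":0,"z":0,"ax":0,"ay":0,"az":0},{"fingers":1,"x":11,"y":0,"z":0,"ax":0,"ay":0,"az":0},{"fingers":1,"x":11,"y":0,"z":0,"ax":0,"ay":0,"az":0}])

```text
time: 24.28
tcp_pos: [0.4613, 0.1728, 0.4113]
eef_rot: [0.72, 0.694, -0.0, 0.0]
contact_force: [0.2, 0.3, -0.2]
finger_gap: 0.0874
gripper_force: 0.0
```

Run:
```python
from h import *
c,p,d=shot("wrist","w6.png");P=cloud(c,d);np.savez("pics/w6",P=P,p=p)
print(c[4])
m=(np.hypot(P[...,0]-.397,P[...,1]-.2275)<.045)&(P[...,2]>.03)&(P[...,2]<.045)
if m.any():
    o=P[m];print(m.sum(),o.min(0),o.max(0),cv2.minAreaRect(o[:,:2].astype(np.float32)*1000))
for n in("scene","side"):
    c,p,d=shot(n,n+"2.png");P=cloud(c,d)
    m=(np.hypot(P[...,0]-.603,P[...,1]+.07)<.045)&(P[...,2]>.025);o=P[m]
    print(n,"nest",o.min(0),o.max(0))
    m=(np.hypot(P[...,0]-.397,P[...,1]-.2275)<.045)&(P[...,2]>.03)&(P[...,2]<.045)
    if m.any(): o=P[m];print(cv2.minAreaRect(o[:,:2].astype(np.float32)*1000))
to(.397,.2275,.26,88)
```

```text
[0.46372125 0.25356905 0.39179525]
859 [0.37241311 0.20267867 0.03008424] [0.42131477 0.25055632 0.04105614] ((396.7632751464844, 226.37586975097656), (48.20896911621094, 48.14342498779297), 88.6526870727539)
scene nest [ 0.57061145 -0.1007516   0.0250484 ] [ 0.63481569 -0.03657218  0.06595108]
((396.74072265625, 227.35398864746094), (51.49601745605469, 50.38222885131836), 89.33177947998047)
side nest [ 0.5760891  -0.10011524  0.0253962 ] [ 0.63397211 -0.0363513   0.06621405]
((397.05474853515625, 227.6259765625), (49.65300750732422, 48.477760314941406), 88.27513885498047)
t 24.43 shift [ 5.29 -6.66 15.15] turn [-0.   0.  -0.2]
```

View pics/w6.png

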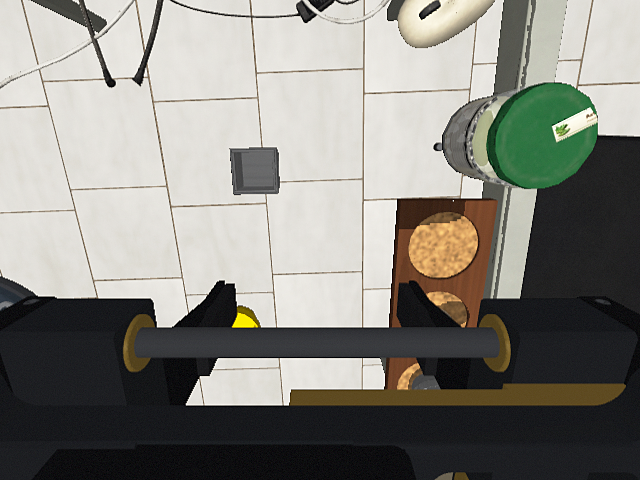

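View pics/side2.png

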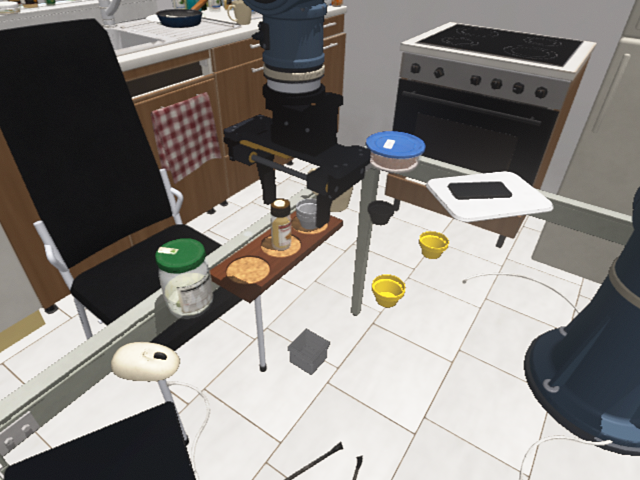

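The square tin is at (255,170), centre (0.397,0.227), aligned with the gripper. The side view shows the nested tins and spice jar upright on the board, with the nest top at about 64 mm as expected. Going for the square tin.

>>> arm_command(motion=[{"fingers":1,"x":2.6,"y":-3.3,"z":5,"ax":0,"ay":0,"az":0},{"fingers":1,"x":5.3,"y":-6.5,"z":10,"ax":0,"ay":0,"az":0},{"fingers":1,"x":5.3,"y":-6.5,"z":15,"ax":0,"ay":0,"az":0},{"fingers":1,"x":5.3,"y":-6.5,"z":17,"ax":0,"ay":0,"az":0},{"fingers":1,"x":5.3,"y":-6.5,"z":17,"ax":0,"ay":0,"az":0}])

```text
time: 25.05
tcp_pos: [0.3984, 0.2278, 0.2403]
eef_rot: [0.72, 0.694, -0.002, -0.001]
contact_force: [0.3, -0.4, 0.7]
finger_gap: 0.0865
gripper_force: 0.0
```

```bash
python3 -c "
from h import *
to(.3968,.227,.197,88.4)"
```

```text
t 25.05 shift [-0.08 -0.14  4.33] turn [-0.2  0.1 -0.6]
```

>>> arm_command(motion=[{"fingers":1,"x":-0.1,"y":-0.1,"z":1.5,"ax":0,"ay":0,"az":-0.5},{"fingers":1,"x":-0.1,"y":-0.1,"z":3,"ax":0,"ay":0,"az":-0.5},{"fingers":1,"x":-0.1,"y":-0.1,"z":4,"ax":0,"ay":0,"az":-0.5},{"fingers":1,"x":-0.1,"y":-0.1,"z":4.2,"ax":0,"ay":0,"az":-0.5},{"fingers":1,"x":-0.1,"y":-0.1,"z":4.2,"ax":0,"ay":0,"az":-0.5}])

```text
time: 25.68
tcp_pos: [0.3977, 0.2274, 0.2]
eef_rot: [0.717, 0.697, 0.0, 0.0]
contact_force: [0.1, 0.4, -0.1]
finger_gap: 0.0869
gripper_force: 0.0
```

>>> arm_command(motion=[{"fingers":-1,"x":0,"y":0,"z":0,"ax":0,"ay":0,"az":0},{"fingers":-1,"x":0,"y":0,"z":0,"ax":0,"ay":0,"az":0},{"fingers":-1,"x":0,"y":0,"z":0,"ax":0,"ay":0,"az":0},{"fingers":-1,"x":0,"y":0,"z":0,"ax":0,"ay":0,"az":0},{"fingers":-1,"x":0,"y":0,"z":0,"ax":0,"ay":0,"az":0}])

```text
time: 26.3
tcp_pos: [0.3974, 0.2275, 0.1995]
eef_rot: [0.717, 0.697, 0.0, -0.0]
contact_force: [-0.2, -0.0, -0.6]
finger_gap: 0.0476
gripper_force: 15.0
```

>>> arm_command(motion=[{"fingers":-1,"x":0,"y":0,"z":0,"ax":0,"ay":0,"az":0},{"fingers":-1,"x":0,"y":0,"z":0,"ax":0,"ay":0,"az":0},{"fingers":-1,"x":0,"y":0,"z":0,"ax":0,"ay":0,"az":0},{"fingers":-1,"x":0,"y":0,"z":0,"ax":0,"ay":0,"az":0},{"fingers":-1,"x":0,"y":0,"z":0,"ax":0,"ay":0,"az":0}])

```text
time: 26.92
tcp_pos: [0.3974, 0.2275, 0.1996]
eef_rot: [0.717, 0.697, 0.0, -0.0]
contact_force: [-0.6, 0.2, 1.2]
finger_gap: 0.0477
gripper_force: 15.0
```

```bash
python3 -c "
from h import *
s=manip.state();print(s['tcp_pos'])
to(.6092,.1297,.25,88.2)
P=np.load('pics/w6.npz')['P'];m=(np.hypot(P[...,0]-.62,P[...,1]-.26)<.08)&(P[...,2]>.1)&(P[...,2]<.14);o=P[m];print(o.min(0),o.max(0))"
```

```text
[0.39740446 0.22751118 0.199566  ]
t 26.93 shift [-9.19 21.44 -5.04] turn [ 0.  -0.   0.2]
[0.59959452 0.2109913  0.10000918] [0.67953083 0.28993956 0.12623163]
```

>>> arm_command(motion=[{"fingers":-1,"x":-1,"y":0,"z":-4,"ax":0,"ay":0,"az":0},{"fingers":-1,"x":-4,"y":4,"z":-7,"ax":0,"ay":0,"az":0},{"fingers":-1,"x":-7,"y":8,"z":-7,"ax":0,"ay":0,"az":0},{"fingers":-1,"x":-9,"y":12.5,"z":-7,"ax":0,"ay":0,"az":0},{"fingers":-1,"x":-9.1,"y":17,"z":-7,"ax":0,"ay":0,"az":0}])

```text
time: 27.55
tcp_pos: [0.5659, 0.13, 0.2695]
eef_rot: [0.718, 0.696, -0.0, -0.0]
contact_force: [0.3, 0.8, -1.7]
finger_gap: 0.0478
gripper_force: 15.0
```

>>> arm_command(motion=[{"fingers":-1,"x":0,"y":4,"z":0,"ax":0,"ay":0,"az":0},{"fingers":-1,"x":0,"y":4.4,"z":0,"ax":0,"ay":0,"az":0},{"fingers":-1,"x":0,"y":4.4,"z":1,"ax":0,"ay":0,"az":0},{"fingers":-1,"x":0,"y":4.4,"z":2,"ax":0,"ay":0,"az":0},{"fingers":-1,"x":0,"y":4.4,"z":2,"ax":0,"ay":0,"az":0}])

```text
time: 28.18
tcp_pos: [0.6072, 0.1308, 0.248]
eef_rot: [0.717, 0.697, -0.002, -0.002]
contact_force: [0.3, 0.3, -0.2]
finger_gap: 0.0477
gripper_force: 15.0
```

```bash
python3 -c "
from h import *
to(.6094,.1303,.2126,88.2)"
```

```text
t 28.18 shift [-0.05  0.24  3.53] turn [-0.3  0.   0.2]
```

>>> arm_command(motion=[{"fingers":-1,"x":0,"y":0,"z":1,"ax":0,"ay":0,"az":0},{"fingers":-1,"x":0,"y":0,"z":2,"ax":0,"ay":0,"az":0},{"fingers":-1,"x":0,"y":0,"z":2.5,"ax":0,"ay":0,"az":0},{"fingers":-1,"x":0,"y":0,"z":2.5,"ax":0,"ay":0,"az":0},{"fingers":-1,"x":0,"y":0,"z":2.5,"ax":0,"ay":0,"az":0}])

```text
time: 28.8
tcp_pos: [0.609, 0.1306, 0.2247]
eef_rot: [0.717, 0.697, 0.0, 0.0]
contact_force: [0.1, -0.7, -0.5]
finger_gap: 0.0478
gripper_force: 15.0
```

```bash
python3 -c "
from h import *
to(.6094,.1303,.2126,88.2)"
```

```text
t 28.8 shift [-0.03  0.04  1.21] turn [ 0.  -0.   0.2]
```

>>> arm_command(motion=[{"fingers":-1,"x":0,"y":0,"z":0.6,"ax":0,"ay":0,"az":0},{"fingers":-1,"x":0,"y":0,"z":1,"ax":0,"ay":0,"az":0},{"fingers":-1,"x":0,"y":0,"z":1.2,"ax":0,"ay":0,"az":0},{"fingers":-1,"x":0,"y":0,"z":1.3,"ax":0,"ay":0,"az":0},{"fingers":-1,"x":0,"y":0,"z":1.3,"ax":0,"ay":0,"az":0}])

```text
time: 29.42
tcp_pos: [0.6086, 0.1306, 0.2126]
eef_rot: [0.717, 0.697, -0.0, -0.0]
contact_force: [-2.3, -0.9, 7.0]
finger_gap: 0.0477
gripper_force: 15.0
```

Contact at the expected height. Release, retreat and check.

>>> arm_command(motion=[{"fingers":1,"x":0,"y":0,"z":0,"ax":0,"ay":0,"az":0},{"fingers":1,"x":0,"y":0,"z":0,"ax":0,"ay":0,"az":0},{"fingers":1,"x":0,"y":0,"z":0,"ax":0,"ay":0,"az":0},{"fingers":1,"x":0,"y":0,"z":-2,"ax":0,"ay":0,"az":0},{"fingers":1,"x":0,"y":0,"z":-6,"ax":0,"ay":0,"az":0}])

```text
time: 30.05
tcp_pos: [0.6083, 0.1305, 0.2715]
eef_rot: [0.717, 0.697, -0.001, -0.001]
contact_force: [0.6, -0.3, 0.6]
finger_gap: 0.0849
gripper_force: 0.0
```

>>> arm_command(motion=[{"fingers":1,"x":0,"y":0,"z":-6,"ax":0,"ay":0,"az":0},{"fingers":1,"x":0,"y":-4,"z":-10,"ax":0,"ay":0,"az":0},{"fingers":1,"x":-5,"y":-8,"z":-15,"ax":0,"ay":0,"az":0},{"fingers":1,"x":-10,"y":-11,"z":-17,"ax":0,"ay":0,"az":0},{"fingers":1,"x":-16,"y":-11,"z":-17,"ax":0,"ay":0,"az":0}])

```text
time: 30.68
tcp_pos: [0.4941, -0.015, 0.4439]
eef_rot: [0.716, 0.698, 0.001, 0.002]
contact_force: [1.6, -0.6, 0.3]
finger_gap: 0.0867
gripper_force: 0.0
```

>>> arm_command(motion=[{"fingers":1,"x":-4,"y":0,"z":0,"ax":0,"ay":0,"az":0},{"fingers":1,"x":-4,"y":0,"z":0,"ax":0,"ay":0,"az":0},{"fingers":1,"x":-4,"y":0,"z":0,"ax":0,"ay":0,"az":0},{"fingers":1,"x":-4,"y":0,"z":0,"ax":0,"ay":0,"az":0},{"fingers":1,"x":-4,"y":0,"z":0,"ax":0,"ay":0,"az":0}])

```text
time: 31.3
tcp_pos: [0.4949, -0.0539, 0.4405]
eef_rot: [0.716, 0.698, -0.0, -0.0]
contact_force: [0.0, 0.4, -0.9]
finger_gap: 0.0871
gripper_force: 0.0
```

Run:
```python
from h import *
c,p,d=shot("wrist","w7.png");P=cloud(c,d)
for n,(x,y,z) in dict(sq=(.609,.13,.046),sp=(.606,.03,.11),nest=(.6028,-.07,.053)).items():
    m=(np.hypot(P[...,0]-x,P[...,1]-y)<.04)&(P[...,2]>z)&(P[...,2]<z+.017); o=P[m]
    print(n,m.sum(),o.min(0).round(4),o.max(0).round(4),cv2.minAreaRect(o[:,:2].astype(np.float32)*1000))
m=(P[...,2]>.006)&(P[...,2]<.025)&(P[...,0]>.5)&(P[...,0]<.72)&(abs(P[...,1]-.055)<.19)
print(cv2.minAreaRect(P[m][:,:2].astype(np.float32)*1000))
```

```text
sq 1183 [0.5829 0.1047 0.046 ] [0.6322 0.1538 0.0534] ((607.5924072265625, 129.39901733398438), (48.54950714111328, 48.69358825683594), 88.56897735595703)
sp 1820 [0.5856 0.0085 0.11  ] [0.6256 0.0482 0.1212] ((605.43115234375, 28.049015045166016), (39.637603759765625, 39.30488204956055), 22.76687240600586)
nest 654 [ 0.5707 -0.1007  0.053 ] [ 0.6324 -0.0392  0.0649] ((601.6361694335938, -69.553466796875), (60.70637130737305, 61.532901763916016), 54.30315017700195)
((605.661865234375, 20.924415588378906), (292.4020690917969, 110.75611114501953), 88.16983032226562)
```

View pics/w7.png

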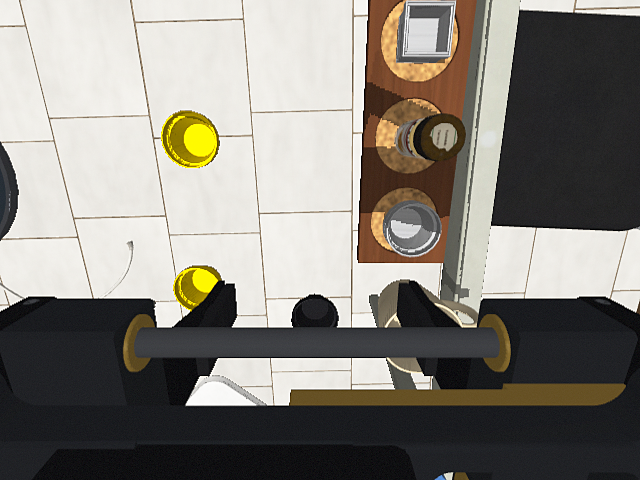

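The square tin is at (427,32), the spice jar at (415,135) and the nested pair at (412,228). All are upright, at the right heights and within about 2 mm of their recess centres. I'll hand the job in.

```bash
python3 -c "
from h import *
print(manip.finish_job())"
```

```text
the job is handed in; nothing more can be done
None
```

The board is laid out and handed in at about 31 s: the spice jar is in the middle recess, the two steel round tins are nested in the right recess by the mug, and the square tin is in the left recess by the big jar; the last wrist view measured each upright and within about 2 mm of centre.

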